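# Rake the pill bottle out from under the monitor riser

### The arm

A 7-joint arm with a two-finger parallel gripper is mounted at the origin on the work surface. World frame = base frame: x ahead of the robot, y to its left, z up, the work surface at z = 0. Lengths are in m, angles in rad, forces in N, time in s.
With the tool pointing down it reaches from about 0.425 to 0.925 m from the base axis. Payload 6.8 kg.
Tool frame: the origin (TCP) lies midway between the tips of the shut fingers; the grasp point (between the pads) lies 19 mm behind it (bot.pinch_z is the distance from the TCP to the grasp point, in m); x points along the fingers, y is the direction in which the jaws open and shut, and the axes are right-handed (so a half turn about x gives the same grasp; the last joint's range is limited). The gripper opens to 85 mm and grips with 20 to 120 N. Pads are 22 mm wide; open, the fingers measure 114 mm over their backs; the gripper's body (76 mm by 85 mm) begins 54 mm behind the grasp point. The pads swing forward as they close: fully open they stand 13 mm farther back than shut.
Start: joints at [-1.235, 0.477, 0.022, 1.555, -0.011, 1.109, -0.083], TCP at [0.29, 0.61, 0.231] pointing down, gripper open.
Joint ranges: [-2.96, 2.96], [-0.34, 2.1], [-1.41, 1.46], [0.24, 2.44], [-1.37, 4.51], [0.17, 1.92], [-2.96, 2.96]. Speed limits (rad/s): [2.39, 2.39, 3.14, 3.14, 3.14, 3.14, 3.14].

### API

Orientations are given as a unit quaternion [w, x, y, z].
In Python, from station import bot gives the robot as it stands. The module is installed in compiled form; this text tells all that it offers.
- The arm moves only by the tool step_arm, never from a script. Its argument "plan" is a list of rows, each a list of 6 numbers: the shift along the tool's x, y, z in units of 40 mm (1.0 is 40 mm), then the turn, a rotation vector about the tool's x, y, z in units of 360 degrees (1.0 is 360 degrees). In form: [[dx, dy, dz, ax, ay, az], ...]. A call has 1 to 8 rows; each row shifts and turns the commanded pose from where the row before left it, along the tool's axes as they then stand; what a row does not reach is not made up. A row lasts 1/8 s, in which the tool goes at most 62.5 mm and 10.7 degrees, less where a joint would pass 70% of its speed; a pose out of reach is approached as far as the arm can. A call with a number of a shift or a turn outside -1 to 1 is refused whole. A call with a gripper value outside its range is refused whole. "fingers" is the closure, from -1 (fully open) to 1 (shut), set as the call begins (left out, the last holds). The fingers move at their own pace and stop on an object; "force" is the grip in N (left out, the last holds). Time passes only in rows, so rows that do not move let the fingers close. It gives the time, the measured TCP pose, the force and the opening at its end, in the units of the state.
- bot.get_obs(): the state, without advancing time (a new reading comes with each control period).
- bot.read_camera(name): name is "scene" or "top" or "wrist"; returns (picture, depth): 400x640x3 uint8, red, green, blue; 400x640 float32, m along the optical axis (not along the pixel's ray), 0 where there is no reading.
- bot.camera_model(name): a dict with "mtx" (3x3 intrinsics, pixels), "origin" and "rotation" of the camera in the world; the wrist camera has in their place "T_tool_cam" (4x4, takes a point from camera to tool coordinates, whose origin is the TCP and whose axes are the tool frame's). Camera axes: x right, y up, looking along -z (the intrinsics and any distortion apply to the point x, -y, -z); pixel columns grow to the right and rows downward; lengths in m; the calibration is good to about 2 mm. The wrist camera is an equidistant fisheye: a pixel r from the principal point sees the ray r / f radians off the axis. A picture is of the moment at which its call begins: read the wrist's pose just before it. camera_model takes no time and is no camera call.
- bot.hand_in(): hands the job in, once; it reports no verdict.
The state is a dict: "t": time; "q": joint angles; "joint_vel": joint speeds; "joint_torque": joint torques, N m; "eef_pos": TCP position; "tool_rot": TCP orientation; "contact_force": force on the tool from outside, world axes, zero at the start; "torque": the same for the moment, N m; "gripper_width": opening from 0.0 (shut) to 1.0 (fully open).
Only numpy, scipy, OpenCV 4.12 (cv2) and the standard library are available. Lean on these libraries where they do the work, as an engineer would, in place of code of your own. Each camera call takes 0.05 s, during which the arm holds its last target.

### The job

The small amber pill bottle has ended up under the glass monitor riser, out of reach of the hand. Take the T-shaped reflex hammer out of the pen organiser, lay it down on the open desk and let go, take it up again by its handle so that the head points forward, and with the head draw the bottle out from under the riser's front edge until it stands on the desk well clear of that edge, by a thumb's breadth or more. Then lay the hammer on the desk in front of the riser and let go; touch the bottle with nothing but the hammer, do not tip it over, and leave everything else where it is.

Things in the scene. Friction and masses are not known exactly. Their poses are not given: they have to be found in the camera images.
- hammer: T-shaped reflex hammer, 259 mm, 120 g, head-heavy: round black handle 14 mm thick (butt to 125 mm), steel shaft 8 mm thick (to 250), cross-bar head. Origin: centre of the butt; z: from butt to head; x: along the bar. It starts head up in an organiser cell (butt 5 mm above the desk) and may lean a few degrees. Lying flat, its axis is 7 mm up at the butt, 9 mm at the bar; it does not roll.
- hammer_head (a point): centre of the hammer's head, on the axis of its cross bar, 250 mm from the butt; axes as the hammer's. The bar is 62 mm long with flat end faces: two black rubber ends 18 mm in diameter and 20 mm long, 12 mm steel between
- hammer_grip (a point): point on the axis of the hammer's handle, 45 mm from the butt; axes as the hammer's
- riser: fixed monitor riser: clear glass 210 mm deep (x), 560 wide (y), 8 thick, underside 92 mm above the desk; aluminium legs 22 mm wide at its ends (y from 251 to 273 mm on either side), else open at front and back. Origin: on the desk under its middle; z up. It faces its -x: the glass's front edge is at x = -105 mm. Calculator, notebooks and plant stand on its ends.
- bottle: small amber pill bottle with a white cap and paper label, 30 mm in diameter and 55 mm tall, about 40 g, standing loose on the desk under the riser, 75 to 100 mm (its axis) behind the front edge. Origin: centre of its underside; z up. The thing to draw out.
- jar: squat white ointment jar, 56 mm in diameter, 45 mm tall, loose under the riser beside the bottle, about 120 mm from it along the riser's y, on either side. Origin: centre of its underside. Leave it.
- tape: black desk tape dispenser, 130 x 50 x 71 mm, standing under the riser near the end of positive riser y, 205 to 215 mm from the middle. Origin: centre of its underside; x along its length. Leave it.
- organiser: fixed grey pen organiser, 53 x 103 mm (x, y), 85 mm tall, 2 x 4 open square cells; the hammer's cell is centred at x = -12.5, y = 37.5 mm. Four pens in other cells reach up to 150 mm above the desk. Origin: centre of its underside; z up.
- mug: blue mug, 82 mm in diameter, 95 mm tall. Origin: centre of its underside. Leave it.
- stapler: black stapler, 150 x 36 x 53 mm. Origin: centre of its underside; x along its length. Leave it.
- mouse: black computer mouse, 105 x 58 x 36 mm. Origin: centre of its underside. Leave it.
- sanitiser: clear bottle of hand gel, 60 mm in diameter, 150 mm tall. Origin: centre of its underside. Leave it.
Mind the look-alikes: they are no part of the job. Of the things that look like the hammer, take the one that is farthest to the robot's left at the start.

How it is judged:
By the outcome, as a careful person would: the job done as asked, in the order asked, and still so for the second after the job is handed in, with the robot touching nothing.
It also fails if it takes over 53 s, if anything falls off the work surface, if the arm or the gripper's body presses on something with over 40 N, if the wrist force passes 120 N, or if a joint passes its speed limit or range.

## Working session

There is one attempt and no reset: what is moved stays moved. The work goes in short steps, Python scripts to look and compute and a tool call to move; the robot and the scene stay as the last step left them, time stands still between calls to the robot, and variables do not carry over. Pictures are saved under pics/ and viewed, and the job is handed in when it is done.

Besides the shell and the picture viewer there is one more tool, called after "Call:" as name(argument=value, ...) on one line, values as JSON. step_arm: Moves the arm, as the interface text tells. Shifts and turns lie within -1 to 1; 1 stands for 40 mm of shift or 360 degrees of turn. Its arguments: {"type":"object","properties":{"plan":{"type":"array"},"fingers":{"type":"number"},"force":{"type":"number"}},"required":["plan"]}

```bash
mkdir -p pics; ls; python3 - <<'E'
from station import bot
import cv2
o=bot.get_obs(); print(o)
for n in("scene","top","wrist"):
    p,d=bot.read_camera(n); cv2.imwrite(f"pics/{n}0.png",p[:,:,::-1]); 
    import numpy as np; np.save(f"pics/{n}0d.npy",d); np.save(f"pics/{n}0.npy",p)
    print(n,bot.camera_model(n),(d>0).mean())
print(bot.pinch_z)
E
```

```text
pics
{'t': 0.0, 'q': array([-1.23508885,  0.47782256,  0.02233917,  1.5564272 , -0.01149402,
        1.10928107, -0.0830987 ]), 'joint_vel': array([-3.22281368e-05, -4.52818116e-04,  1.28357750e-04,  3.38130676e-04,
        1.12836855e-03,  1.85632177e-03,  1.60454342e-03]), 'joint_torque': array([-2.20431052e-04, -5.96464348e+01,  1.60801761e+00, -2.81190097e+01,
        1.25551698e-02,  9.44919360e-03,  3.43321540e-05]), 'eef_pos': array([0.2895988 , 0.60908269, 0.23032088]), 'tool_rot': array([ 0.68967833,  0.15498268,  0.68986257, -0.15624918]), 'contact_force': array([0.01163104, 0.43024668, 0.74461757]), 'torque': array([-0.04152335, -0.02995752, -0.01740409]), 'gripper_width': 0.9980797856051762}
scene {'mtx': array([[364.43194498,   0.        , 323.24083866],
       [  0.        , 364.43194498, 203.79722692],
       [  0.        ,   0.        ,   1.        ]]), 'origin': array([ 1.32890187, -0.61784989,  0.82909126]), 'rotation': array([0.78223398, 0.41022293, 0.21479612, 0.41676106])} 0.99591015625
top {'mtx': array([[426.76047705,   0.        , 323.21705714],
       [  0.        , 426.76047705, 200.84690512],
       [  0.        ,   0.        ,   1.        ]]), 'origin': array([ 0.2945939 , -0.05507903,  1.42477967]), 'rotation': array([-0.69731811, -0.06530048,  0.07539372,  0.70978806])} 0.9959921875
wrist {'mtx': array([[309.70691629,   0.        , 322.15706866],
       [  0.        , 309.70691629, 202.06017952],
       [  0.        ,   0.        ,   1.        ]]), 'T_tool_cam': array([[ 5.51960608e-04,  3.11886141e-01, -9.50119324e-01,
        -1.42624802e-01],
       [ 9.99999717e-01,  3.13655026e-04,  6.83898423e-04,
        -1.46550882e-04],
       [ 5.11308142e-04, -9.50119433e-01, -3.11885880e-01,
        -7.94080886e-02],
       [ 0.00000000e+00,  0.00000000e+00,  0.00000000e+00,
         1.00000000e+00]])} 0.9960859375
0.0187
```

View pics/scene0.png

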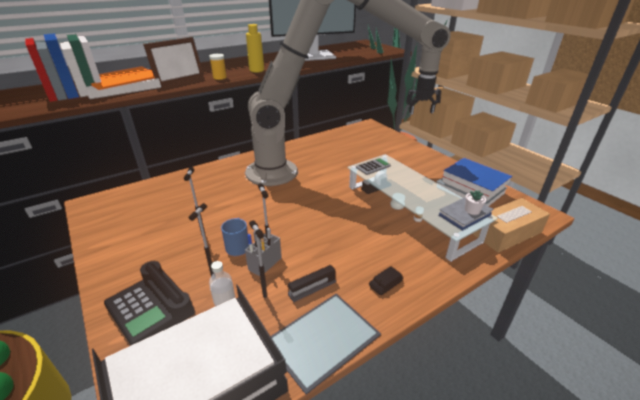

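View pics/top0.png

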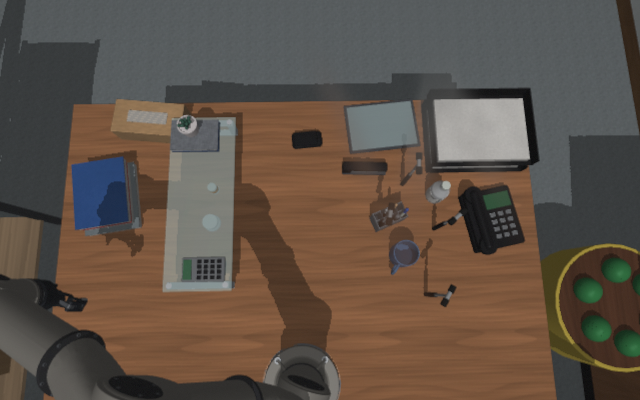

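View pics/wrist0.png

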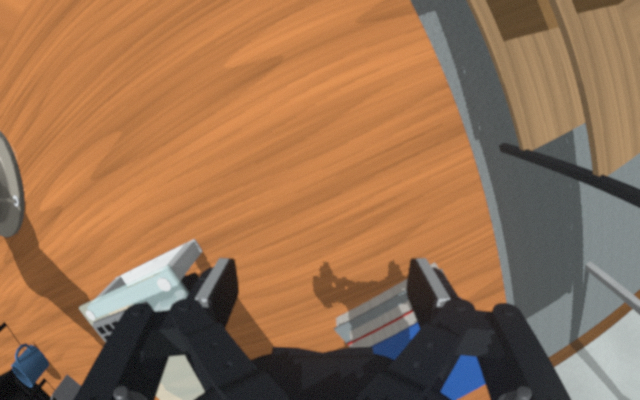

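```bash
python3 - <<'E'
import cv2
a=cv2.imread("pics/scene0.png")[150:310,150:350]; cv2.imwrite("pics/c1.png",cv2.resize(a,None,fx=4,fy=3.7,interpolation=cv2.INTER_CUBIC))
a=cv2.imread("pics/top0.png")[140:320,340:500]; cv2.imwrite("pics/c2.png",cv2.resize(a,None,fx=3.3,fy=3.3,interpolation=cv2.INTER_CUBIC))
a=cv2.imread("pics/top0.png")[100:300,100:300]; cv2.imwrite("pics/c3.png",cv2.resize(a,None,fx=3,fy=3,interpolation=cv2.INTER_CUBIC))
E
```

```text
(no output)
```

View pics/c1.png

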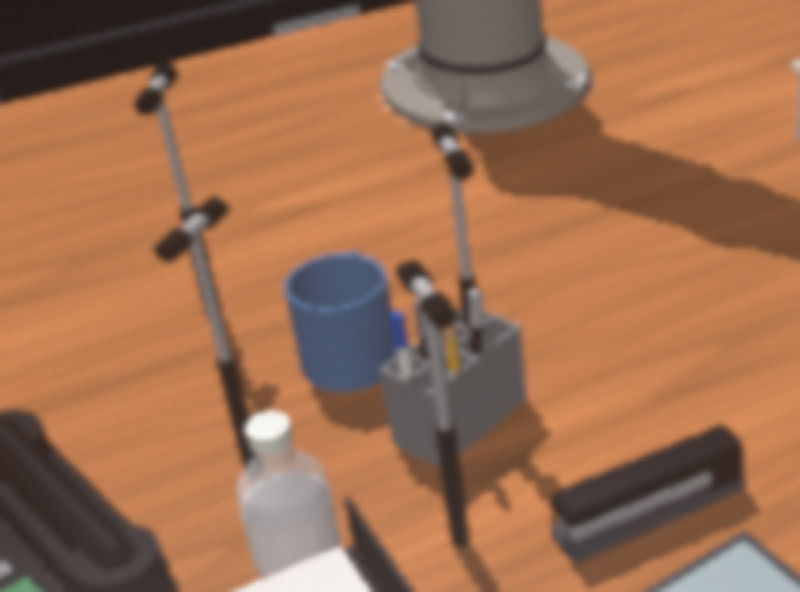

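View pics/c2.png

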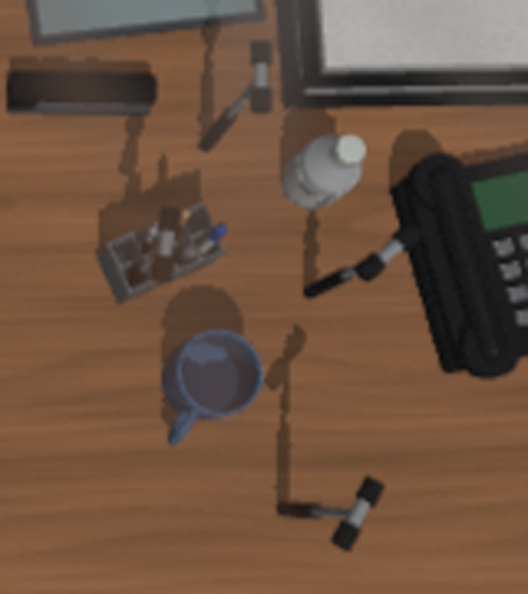

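View pics/c3.png

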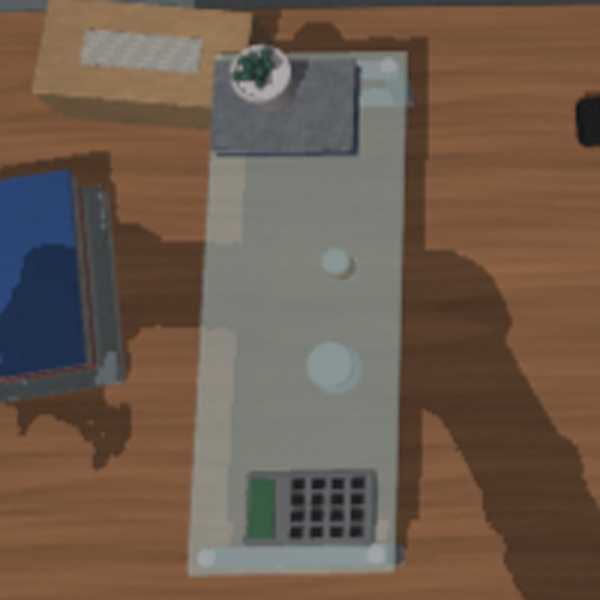

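```bash
cat > h.py <<'E'
import numpy as np, cv2
from scipy.spatial.transform import Rotation as R
from station import bot
def rot(q): return R.from_quat([q[1],q[2],q[3],q[0]]).as_matrix()
def pose(o): 
    T=np.eye(4);T[:3,:3]=rot(o["tool_rot"]);T[:3,3]=o["eef_pos"];return T
def cam(n,o=None):
    m=bot.camera_model(n)
    if n=="wrist":
        T=pose(o)@m["T_tool_cam"]; return m["mtx"],T[:3,3],T[:3,:3]
    return m["mtx"],np.array(m["origin"]),rot(m["rotation"])
def ray(n,u,v,o=None):
    K,C,Rm=cam(n,o); x=(u-K[0,2])/K[0,0]; y=(v-K[1,2])/K[1,1]
    if n=="wrist":
        r=np.hypot(x,y); s=np.sin(r)/r if r>1e-9 else 1
        d=np.array([x*s,-y*s,-np.cos(r)])
    else: d=np.array([x,-y,-1.])
    return C,Rm@d
def onz(n,u,v,z,o=None):
    C,d=ray(n,u,v,o); return C+d*(z-C[2])/d[2]
def proj(n,p,o=None):
    K,C,Rm=cam(n,o); c=Rm.T@(np.asarray(p)-C); x,y,z=c[0],-c[1],-c[2]
    if n=="wrist":
        r=np.hypot(x,y); th=np.arctan2(r,z); x,y=x/r*th,y/r*th
    else: x,y=x/z,y/z
    return np.array([K[0,0]*x+K[0,2],K[1,1]*y+K[1,2]])
def depthpt(n,u,v,d,o=None):
    C,r=ray(n,u,v,o)
    K,_,Rm=cam(n,o); return C+r*d/(-(Rm.T@r)[2])
def tri(a,b):
    (C1,d1),(C2,d2)=a,b
    A=np.stack([d1,-d2],1); s=np.linalg.lstsq(A,C2-C1,rcond=None)[0]
    p,q=C1+s[0]*d1,C2+s[1]*d2; return (p+q)/2,np.linalg.norm(p-q)
E
python3 - <<'E'
from h import *
np.set_printoptions(precision=4,suppress=True)
f=lambda c,x,y,s,ox,oy:(ox+x/s,oy+y/s)
c3=lambda x,y:(100+x/3,100+y/3)
print("riser top corners")
for p in [(215,52),(407,53),(395,574),(190,574)]: print(onz("top",*c3(*p),.1))
d=np.load("pics/top0d.npy")
for p in [(337,262),(333,367)]:
    u,v=c3(*p); print("depth",d[int(v),int(u)],onz("top",u,v,.055),onz("top",u,v,.045))
c2=lambda x,y:(340+x/3.3,140+y/3.3)
print("org rim")
for p in [(97,250),(207,205),(228,258),(122,302)]: print(onz("top",*c2(*p),.085))
print("bases")
for n,p in dict(A=(205,148),B=(308,293),C=(281,508)).items(): print(n,onz("top",*c2(*p),.0))
for n,p in dict(head=(168,238)).items(): print(n,onz("top",*c2(*p),.26),proj("scene",onz("top",*c2(*p),.26)))
print("mug",onz("top",*c2(213,375),.095),"sanit",onz("top",*c2(349,150),.15))
print("stapler",onz("top",*c2(80,92),.05), "mouse",onz("top",307,139,.03))
E
```

```text
riser top corners
[0.8498 0.4155 0.1   ]
[0.8458 0.2059 0.1   ]
[0.287 0.206 0.1  ]
[0.2909 0.412  0.1   ]
depth 1.3558437 [0.6224 0.286  0.055 ] [0.6248 0.2885 0.045 ]
depth 1.3315321 [0.5062 0.2865 0.055 ] [0.5078 0.289  0.045 ]
org rim
[ 0.5142 -0.223   0.085 ]
[ 0.5567 -0.3319  0.085 ]
[ 0.5042 -0.3493  0.085 ]
[ 0.4633 -0.245   0.085 ]
bases
A [ 0.6339 -0.3508  0.    ]
B [ 0.48   -0.4478  0.    ]
C [ 0.266  -0.4059  0.    ]
head [ 0.4947 -0.2613  0.26  ] [262.6559 189.1384]
mug [ 0.3915 -0.3264  0.095 ] sanit [ 0.5941 -0.4543  0.15  ]
stapler [ 0.6823 -0.2167  0.05  ] mouse [ 0.7937 -0.0262  0.03  ]
```

Call:
step_arm(plan=[[-1,0,0,0,0,0],[-1,0,0,0,0,0],[-1,0,0,0,0,0],[-0.5,0,0,0,0,0]])

```text
t: 0.65
eef_pos: [0.2901, 0.6101, 0.3738]
tool_rot: [0.69, 0.157, 0.69, -0.155]
contact_force: [-0.6, 0.1, -0.7]
gripper_width: 1.0
```

```bash
python3 - <<'E'
from h import *
np.set_printoptions(precision=4,suppress=True)
o=bot.get_obs(); print(o["t"],o["q"],o["eef_pos"]); print(pose(o))
E
```

```text
0.65 [-1.2432  0.3919  0.0348  1.3651 -0.0135  1.3819 -0.0817] [0.2901 0.6101 0.3738]
[[ 0.0011  0.4295  0.9031  0.2901]
 [ 0.0027  0.9031 -0.4295  0.6101]
 [-1.      0.0029 -0.0002  0.3738]
 [ 0.      0.      0.      1.    ]]
```

Call:
step_arm(plan=[[0,-0.87,1,0,0,0],[0,-0.87,1,0,0,0],[0,-0.87,1,0,0,0],[0,-0.87,1,0,0,0],[0,-0.87,1,0,0,0],[0,-0.87,1,0,0,0],[0,-0.87,1,0,0,0],[0,-0.87,1,0,0,0]])

```text
t: 1.65
eef_pos: [0.4596, 0.219, 0.3712]
tool_rot: [0.69, 0.156, 0.69, -0.156]
contact_force: [1.3, -0.4, 0.3]
gripper_width: 1.001
```

```bash
cat > st.py <<'E'
from h import *
np.set_printoptions(precision=4,suppress=True)
o=bot.get_obs(); print(o["t"],o["q"],o["eef_pos"],o["contact_force"],o["gripper_width"]); print(pose(o)[:3,:3])
E
python3 st.py
```

```text
1.65 [-0.7946  0.0847  0.2469  1.766  -0.0217  1.2936  0.5844] [0.4596 0.219  0.3712] [ 1.3284 -0.3524  0.3442] 1.0013888201357628
[[-0.0001  0.4294  0.9031]
 [ 0.0001  0.9031 -0.4294]
 [-1.      0.     -0.0002]]
```

Call:
step_arm(plan=[[0,0,0,0.0285,0,0],[0,0,0,0.0285,0,0],[0,0,0,0.0285,0,0],[0,0,0,0.0285,0,0],[0,0,0,0.0285,0,0],[0,0,0,0.0285,0,0],[0,0,0,0.0285,0,0],[0,0,0,0.0285,0,0]])

```text
t: 2.65
eef_pos: [0.4591, 0.2207, 0.3711]
tool_rot: [-0.416, -0.571, -0.416, 0.572]
contact_force: [-0.0, 0.3, 0.3]
gripper_width: 1.0
```

```bash
python3 st.py
```

```text
2.65 [-0.8669  0.0839  0.3219  1.7694 -0.0276  1.2932 -0.8499] [0.4591 0.2207 0.3711] [-0.0158  0.2587  0.3233] 1.0004593584437975
[[-0.0004  0.9519 -0.3065]
 [-0.0002 -0.3065 -0.9519]
 [-1.     -0.0003  0.0003]]
```

Call:
step_arm(plan=[[0.44,0.55,0.95,0,-0.029,0],[0.6,0.55,0.85,0,-0.029,0],[0.75,0.55,0.73,0,-0.029,0],[0.87,0.55,0.58,0,-0.029,0],[0.96,0.55,0.41,0,-0.029,0],[1,0.55,0.23,0,-0.029,0],[1,0.55,0.04,0,-0.029,0],[1,0.55,-0.15,0,-0.029,0]])

```text
t: 3.65
eef_pos: [0.5381, -0.1178, 0.2307]
tool_rot: [-0.591, -0.044, -0.032, 0.804]
contact_force: [0.4, 0.2, -0.3]
gripper_width: 0.999
```

```bash
python3 st.py; python3 - <<'E'
from h import *
o=bot.get_obs();p,d=bot.read_camera("wrist"); cv2.imwrite("pics/w1.png",p[:,:,::-1]); np.save("pics/w1d.npy",d)
p,d=bot.read_camera("scene"); cv2.imwrite("pics/s1.png",p[:,:,::-1])
E
```

```text
3.65 [-0.7469  0.9016  0.5236  1.7554  0.7118  1.5735 -0.9051] [ 0.5381 -0.1178  0.2307] [ 0.4308  0.208  -0.2695] 0.999192840808024
[[-0.2965  0.9545 -0.0324]
 [-0.9488 -0.2983 -0.1041]
 [-0.1091 -0.0001  0.994 ]]
```

View pics/w1.png

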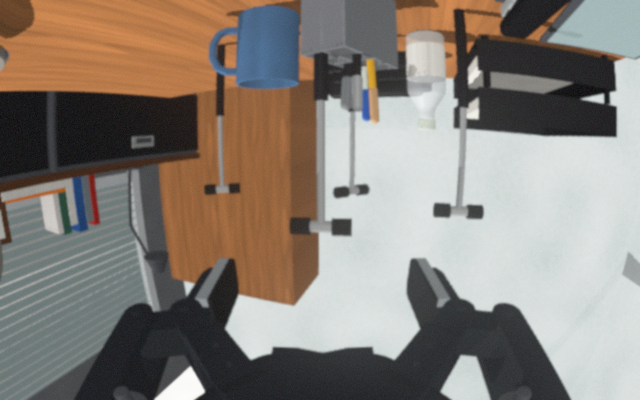

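View pics/s1.png

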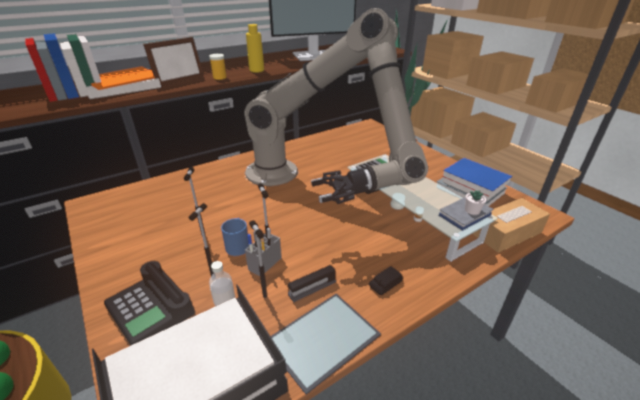

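```bash
python3 - <<'E'
from h import *
np.set_printoptions(precision=4,suppress=True)
o=bot.get_obs(); T=pose(o); d=np.load("pics/w1d.npy")
w=cv2.imread("pics/w1.png"); a=w[40:240,260:380]; cv2.imwrite("pics/c4.png",cv2.resize(a,None,fx=3,fy=3,interpolation=cv2.INTER_CUBIC))
for u,v in [(321,227),(305,227),(340,228),(321,210),(321,190),(321,170),(321,150),(320,130),(320,110),(320,90),(319,70)]:
    row=d[v,u-10:u+11]; 
    i=u-10+np.argmin(np.where(row>0,row,9)); dd=d[v,i]
    idx=[k for k in range(u-12,u+13) if abs(d[v,k]-dd)<.015]; uc=np.mean(idx) if abs(v-227)>2 else u
    p=depthpt("wrist",uc,v,dd,o); t=np.linalg.inv(T)@np.r_[p,1]
    print(u,v,round(uc,1),len(idx),dd,p,t[:3])
print(tri(ray("wrist",321,227,o),ray("top",391,212)))
E
```

```text
321 227 321 25 0.30248246 [ 0.4914 -0.2545  0.2493] [ 0.1373 -0.0006  0.0377]
305 227 305 25 0.3041114 [ 0.4759 -0.2512  0.25  ] [ 0.1388 -0.0163  0.0383]
340 228 340 23 0.29973978 [ 0.5098 -0.2574  0.2492] [0.1345 0.0179 0.0376]
321 210 320.5 8 0.304174 [ 0.4891 -0.2593  0.2335] [ 0.1441 -0.0011  0.0224]
321 190 320.5 8 0.30071574 [ 0.4886 -0.2601  0.2137] [ 0.1469 -0.001   0.0028]
321 170 320.5 8 0.29607546 [ 0.4885 -0.2598  0.1941] [ 0.1485 -0.001  -0.0167]
321 150 320.5 8 0.29197085 [ 0.4883 -0.2598  0.1748] [ 0.1505 -0.001  -0.0359]
320 130 320.5 8 0.28857577 [ 0.4878 -0.2605  0.1557] [ 0.1531 -0.001  -0.0548]
320 110 320.4 7 0.28375643 [ 0.4877 -0.2598  0.1366] [ 0.1543 -0.0011 -0.0739]
320 90 320.5 16 0.27800503 [ 0.488  -0.2583  0.1175] [ 0.1546 -0.001  -0.0931]
319 70 320.0 15 0.27363554 [ 0.4874 -0.258   0.0979] [ 0.1564 -0.0015 -0.1126]
(array([ 0.4928, -0.262 ,  0.2522]), np.float64(0.007347126363828954))
```

View pics/c4.png

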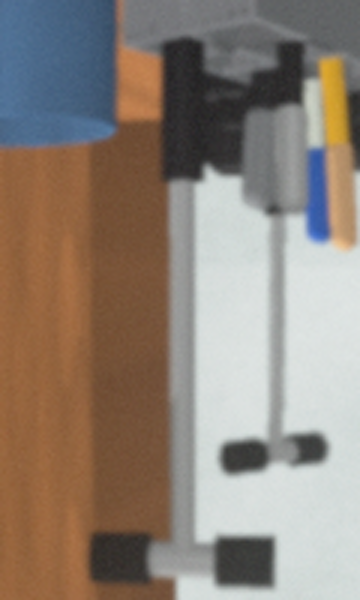

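Call:
step_arm(plan=[[0.6,-0.02,-0.15,0,0,0],[0.6,0,-0.15,0,0,0],[0.6,0,-0.15,0,0,0],[0.6,0,0,0,0,0],[0.6,0,0,0,0,0],[0.6,0,0,0,0,0],[0.4,0,0,0,0,0],[0.2,0,0,0,0,0]])

```text
t: 4.75
eef_pos: [0.4866, -0.2751, 0.1951]
tool_rot: [-0.59, -0.046, -0.033, 0.805]
contact_force: [-0.1, -0.4, -1.0]
gripper_width: 0.999
```

```bash
python3 st.py; python3 - <<'E'
from h import *
np.set_printoptions(precision=4,suppress=True)
o=bot.get_obs();p,d=bot.read_camera("wrist"); cv2.imwrite("pics/w2.png",p[:,:,::-1]); T=pose(o)
E
```

```text
4.75 [-0.5925  0.9173  0.58    1.95    0.8564  1.2948 -1.0137] [ 0.4866 -0.2751  0.1951] [-0.0784 -0.4486 -0.9938] 0.9993158946191286
[[-0.2991  0.9536 -0.0353]
 [-0.9474 -0.3012 -0.1086]
 [-0.1142  0.0009  0.9935]]
```

View pics/w2.png

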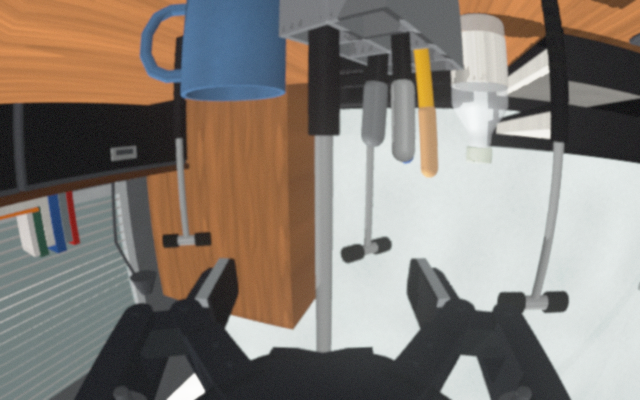

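Call:
step_arm(plan=[[0,0,0,0,0,0],[0,0,0,0,0,0],[0,0,0,0,0,0],[0,0,0,0,0,0],[0,0,0,0,0,0]], fingers=1, force=80)

```text
t: 5.42
eef_pos: [0.4868, -0.2747, 0.1947]
tool_rot: [-0.59, -0.046, -0.033, 0.805]
contact_force: [0.8, -0.2, 0.4]
gripper_width: 0.056
```

Call:
step_arm(plan=[[0,0,0.2,0,0,0],[0,0,0.3,0,0,0]])

```text
t: 5.68
eef_pos: [0.4859, -0.277, 0.2152]
tool_rot: [-0.59, -0.045, -0.034, 0.805]
contact_force: [0.6, -0.7, -1.8]
gripper_width: 0.054
```

```bash
python3 - <<'E'
from h import *
o=bot.get_obs();p,d=bot.read_camera("wrist"); cv2.imwrite("pics/w3.png",p[:,:,::-1]); print(o["gripper_width"],o["contact_force"])
E
```

```text
0.05350290711160803 [ 0.57761076 -0.67733664 -1.84340364]
```

View pics/w3.png

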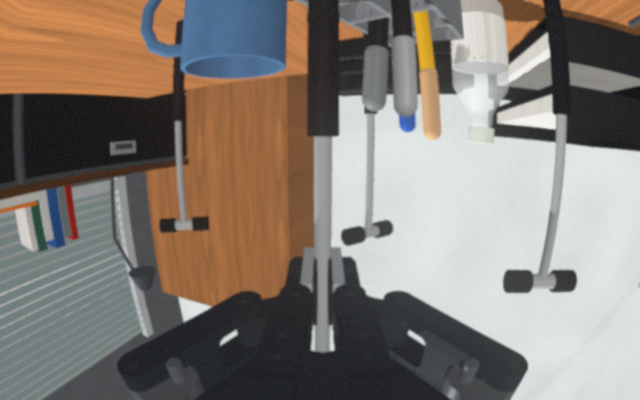

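Call:
step_arm(plan=[[-0.1,0,0.85,0,0,0],[-0.1,0,0.85,0,0,0],[-0.1,0,0.85,0,0,0],[-0.1,0,0.85,0,0,0],[-1,0,0,0,0,0],[-1,0,0,0,0,0],[-1,0,0,0,0,0],[-1,0,0,0,0,0]])

```text
t: 6.72
eef_pos: [0.5338, -0.1239, 0.3703]
tool_rot: [-0.59, -0.046, -0.034, 0.805]
contact_force: [1.3, -0.8, -1.1]
gripper_width: 0.06
```

```bash
python3 st.py; python3 - <<'E'
from h import *
p,d=bot.read_camera("scene"); cv2.imwrite("pics/s2.png",p[:,:,::-1])
E
```

```text
6.725 [-0.8112  0.7019  0.6297  1.7457  0.7966  1.6879 -0.7327] [ 0.5338 -0.1239  0.3703] [ 1.3485 -0.8193 -1.096 ] 0.05968144501591276
[[-0.2996  0.9534 -0.0343]
 [-0.9473 -0.3016 -0.1082]
 [-0.1135  0.0001  0.9935]]
```

View pics/s2.png

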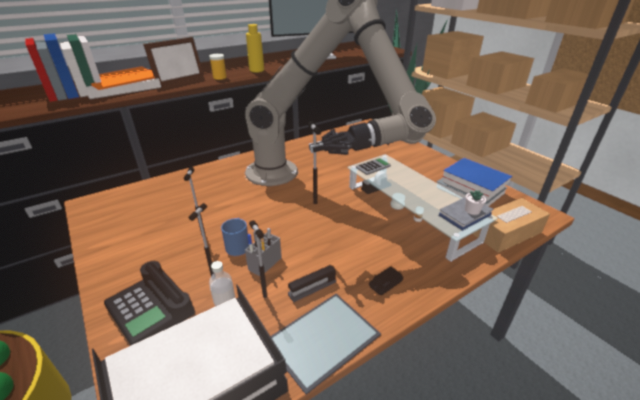

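Call:
step_arm(plan=[[0,0,0,0,0.028,0],[0,0,0,0,0.028,0],[0,0,0,0,0.028,0],[0,0,0,0,0.028,0],[0,0,0,0,0.028,0],[0,0,0,0,0.028,0],[0,0,0,0,0.028,0],[0,0,0,0,0.028,0]])

```text
t: 7.78
eef_pos: [0.5333, -0.1255, 0.3707]
tool_rot: [-0.427, -0.558, -0.408, 0.583]
contact_force: [0.2, -0.4, -1.7]
gripper_width: 0.055
```

```bash
python3 st.py; python3 - <<'E'
from h import *
p,d=bot.read_camera("scene"); cv2.imwrite("pics/s3.png",p[:,:,::-1])
p,d=bot.read_camera("wrist"); cv2.imwrite("pics/w4.png",p[:,:,::-1])
E
```

```text
7.775 [-0.3912  0.1682  0.5645  1.7008 -0.0474  1.3031 -0.1265] [ 0.5333 -0.1255  0.3707] [ 0.1566 -0.4009 -1.6742] 0.054755822973686516
[[-0.0117  0.9535 -0.3012]
 [-0.0426 -0.3015 -0.9525]
 [-0.999   0.0017  0.0441]]
```

View pics/s3.png

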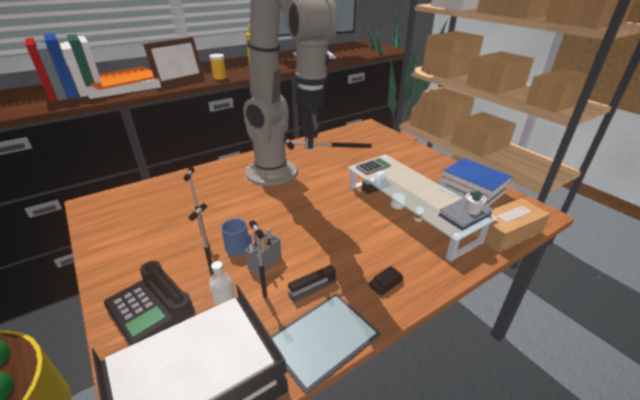

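View pics/w4.png

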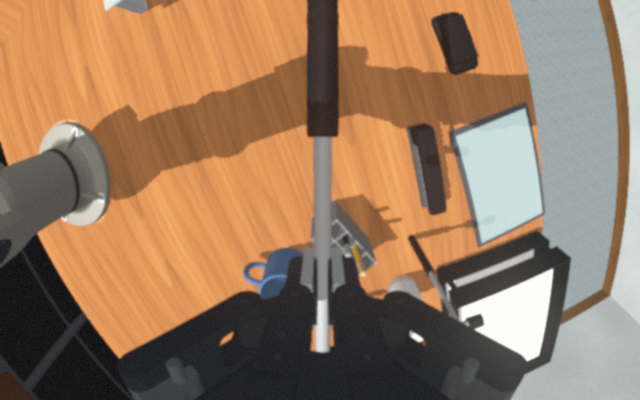

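Call:
step_arm(plan=[[0.5,0.25,-1,0,0,0],[0.5,0.25,-1,0,0,0],[0.5,0.25,-1,0,0,0],[0.4,0,0,-0.0295,0,0],[0.4,0,0,-0.0295,0,0],[0.4,0,0,-0.0295,0,0],[0.4,0,0,-0.0295,0,0],[0.4,0,0,-0.0295,0,0]])

```text
t: 8.88
eef_pos: [0.5957, -0.0262, 0.2229]
tool_rot: [0.632, 0.303, 0.627, -0.339]
contact_force: [0.8, 0.7, -1.5]
gripper_width: 0.061
```

Call:
step_arm(plan=[[0,0,0,-0.0295,0,0],[0,0,0,-0.0295,0,0],[0,0,0,-0.0295,0,0],[0,0,0,-0.0295,0,0],[0,0,0,-0.0295,0,0],[0,0,0,-0.0295,0,0],[0,0,0,-0.0295,0,0]])

```text
t: 9.75
eef_pos: [0.5958, -0.0263, 0.2235]
tool_rot: [0.687, -0.141, 0.705, 0.108]
contact_force: [-0.3, 0.5, -1.1]
gripper_width: 0.065
```

```bash
python3 st.py; python3 - <<'E'
from h import *
p,d=bot.read_camera("top"); cv2.imwrite("pics/t4.png",p[:,:,::-1])
p,d=bot.read_camera("wrist"); cv2.imwrite("pics/w5.png",p[:,:,::-1]); np.save("pics/w5d.npy",d)
E
```

```text
9.75 [-0.1223  0.3637  0.0453  1.75    0.0372  1.0491  1.8268] [ 0.5958 -0.0263  0.2235] [-0.3059  0.5361 -1.1284] 0.06517444184608555
[[-0.0166 -0.3476  0.9375]
 [-0.0499  0.9367  0.3465]
 [-0.9986 -0.041  -0.0329]]
```

View pics/t4.png

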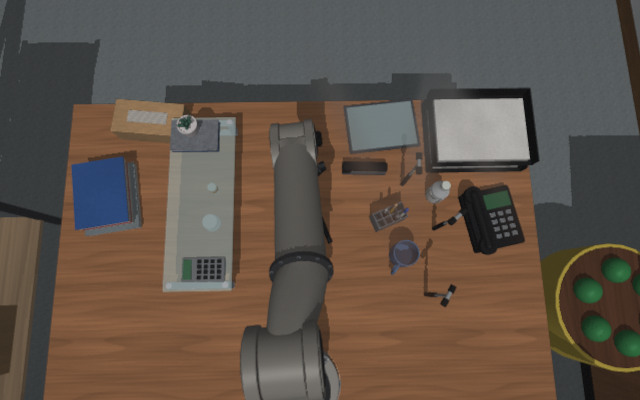

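View pics/w5.png

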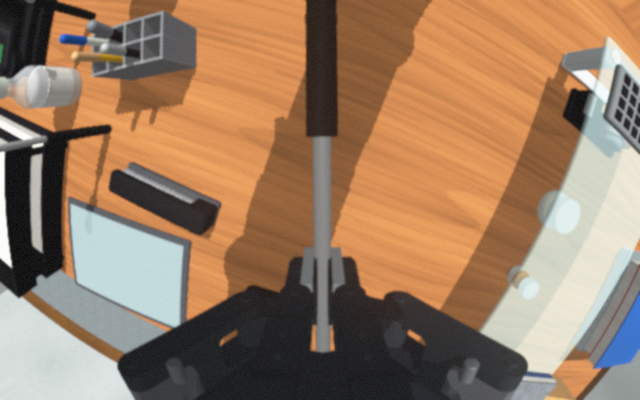

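```bash
python3 - <<'E'
from h import *
np.set_printoptions(precision=4,suppress=True)
o=bot.get_obs(); T=pose(o); d=np.load("pics/w5d.npy")
P=[]
for v in [20,40,60,80,100,120,145,160,180,200,220,240]:
    u=321; dd=d[v,u-3:u+4].min(); idx=[k for k in range(u-25,u+26) if abs(d[v,k]-dd)<.012]; uc=np.mean(idx)
    p=depthpt("wrist",uc,v,d[v,int(uc)],o); t=(np.linalg.inv(T)@np.r_[p,1])[:3]
    print(v,uc,len(idx),p,t); P.append(t)
a=np.linalg.inv(T)
E
```

```text
20 321.34375 32 [ 0.4863 -0.0669  0.2352] [-0.0079 -0.001  -0.1171]
40 321.0 31 [ 0.4953 -0.0638  0.2362] [-0.0092 -0.0011 -0.1077]
60 321.0 31 [ 0.5038 -0.0606  0.2367] [-0.01   -0.0011 -0.0987]
80 321.0 33 [ 0.5119 -0.0577  0.2367] [-0.0103 -0.0011 -0.09  ]
100 321.5 32 [ 0.5199 -0.0545  0.2369] [-0.0107 -0.0009 -0.0814]
120 321.5 32 [ 0.5278 -0.0515  0.2391] [-0.0133 -0.0009 -0.073 ]
145 322.0 17 [ 0.5378 -0.0477  0.2372] [-0.0117 -0.0007 -0.0623]
160 321.5 18 [ 0.5441 -0.0457  0.2365] [-0.0112 -0.0009 -0.0557]
180 321.5 18 [ 0.5521 -0.0427  0.238 ] [-0.013  -0.0009 -0.0472]
200 321.5 18 [ 0.5602 -0.0397  0.2391] [-0.0143 -0.001  -0.0386]
220 322.0 17 [ 0.5688 -0.0364  0.239 ] [-0.0146 -0.0007 -0.0294]
240 322.0 17 [ 0.5776 -0.0331  0.2397] [-0.0155 -0.0007 -0.02  ]
```

```bash
python3 - <<'E'
from h import *
np.set_printoptions(precision=4,suppress=True)
# w1 tool pose
T=np.eye(4);T[:3,:3]=rot([-0.591,-0.044,-0.032,0.804]/np.linalg.norm([-0.591,-0.044,-0.032,0.804]));T[:3,3]=[0.5381,-0.1178,0.2307]
o=dict(tool_rot=[-0.591,-0.044,-0.032,0.804],eef_pos=T[:3,3])
d=np.load("pics/w1d.npy"); ti=np.linalg.inv(T)
for u0,u1 in((294,308),(336,349)):
    P=[]
    for u in range(u0,u1):
        for v in range(223,231):
            if .25<d[v,u]<.34: P.append((ti@np.r_[depthpt("wrist",u,v,d[v,u],o),1])[:3])
    P=np.array(P); print(len(P),np.median(P,0),P.min(0),P.max(0))
# top
print(proj("top",[.4928,-.262,.252]))
a=cv2.imread("pics/top0.png")[190:235,370:412]; cv2.imwrite("pics/c5.png",cv2.resize(a,None,fx=12,fy=12,interpolation=cv2.INTER_CUBIC))
E
```

```text
111 [ 0.1405 -0.0226  0.0384] [ 0.1381 -0.0289  0.0351] [ 0.1423 -0.0157  0.0426]
102 [0.1368 0.0187 0.0366] [0.1345 0.0128 0.0335] [0.1399 0.0246 0.0411]
[390.7097 213.2835]
```

View pics/c5.png

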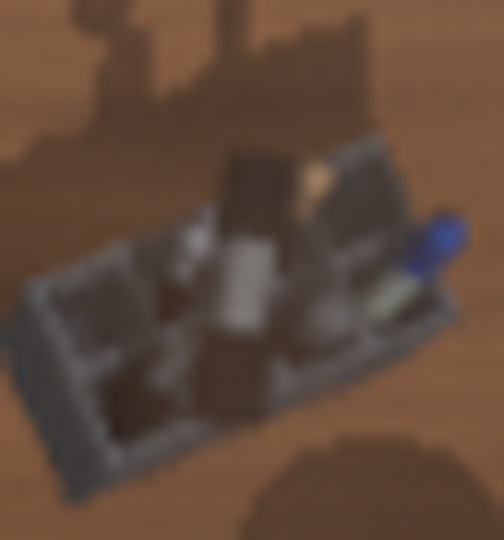

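Call:
step_arm(plan=[[0,0,0,0,0.0108,-0.014],[0,0,0,0,0,0]])

```text
t: 10.1
eef_pos: [0.5966, -0.0234, 0.2232]
tool_rot: [0.668, -0.173, 0.721, 0.072]
contact_force: [1.4, 0.5, -1.0]
gripper_width: 0.054
```

```bash
python3 st.py
```

```text
10.1 [-0.1977  0.3867  0.0689  1.7271  0.1338  1.1017  1.7223] [ 0.5966 -0.0234  0.2232] [ 1.3507  0.548  -1.0097] 0.054176982264467155
[[-0.0489 -0.3455  0.9372]
 [-0.1525  0.9299  0.3348]
 [-0.9871 -0.1266 -0.0981]]
```

Call:
step_arm(plan=[[0.9,0.115,0.09,0,0,0],[0.9,0.115,0.09,0,0,0],[0.9,0.115,0.09,0,0,0],[0.9,0.115,0.09,0,0,0],[0.9,0.115,0.09,0,0,0],[0.5,0.065,0.05,0,0,0],[0.2,0.025,0.02,0,0,0],[0,0,0,0,0,0]])

```text
t: 11.1
eef_pos: [0.5971, -0.0266, 0.0134]
tool_rot: [0.668, -0.172, 0.72, 0.071]
contact_force: [0.4, 0.5, -1.2]
gripper_width: 0.058
```

```bash
python3 st.py; python3 - <<'E'
from h import *
p,d=bot.read_camera("wrist"); cv2.imwrite("pics/w6.png",p[:,:,::-1]); np.save("pics/w6d.npy",d)
E
```

```text
11.1 [-0.1914  0.6565  0.0693  1.8561  0.1597  0.7056  1.6574] [ 0.5971 -0.0266  0.0134] [ 0.4336  0.4951 -1.1762] 0.05825574708071073
[[-0.0483 -0.3433  0.938 ]
 [-0.153   0.9305  0.3327]
 [-0.9871 -0.1274 -0.0975]]
```

View pics/w6.png

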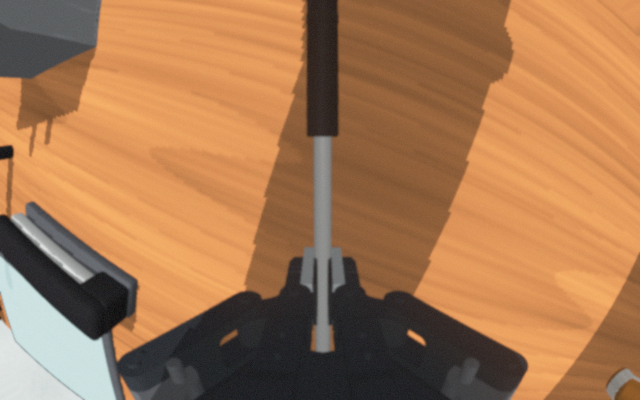

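Call:
step_arm(plan=[[0.07,0.01,0.01,0,0,0],[0.06,0.01,0.01,0,0,0],[0,0,0,0,0,0]])

```text
t: 11.52
eef_pos: [0.597, -0.0261, 0.0079]
tool_rot: [0.668, -0.172, 0.721, 0.071]
contact_force: [-0.6, 0.1, -0.8]
gripper_width: 0.055
```

Call:
step_arm(plan=[[0,0,0,0,0,0],[0,0,0,0,0,0],[0,0,0,0,0,0]], fingers=0.3)

```text
t: 11.9
eef_pos: [0.5971, -0.0262, 0.0079]
tool_rot: [0.668, -0.172, 0.721, 0.071]
contact_force: [-1.0, -0.0, 0.7]
gripper_width: 0.349
```

```bash
python3 st.py; python3 - <<'E'
from h import *
p,d=bot.read_camera("wrist"); cv2.imwrite("pics/w7.png",p[:,:,::-1]); np.save("pics/w7d.npy",d)
E
```

```text
11.9 [-0.192   0.6653  0.0693  1.8569  0.1607  0.6964  1.6553] [ 0.5971 -0.0262  0.0079] [-1.0241 -0.0187  0.7055] 0.34907336103244485
[[-0.0485 -0.344   0.9377]
 [-0.1531  0.9303  0.3333]
 [-0.987  -0.1274 -0.0978]]
```

View pics/w7.png

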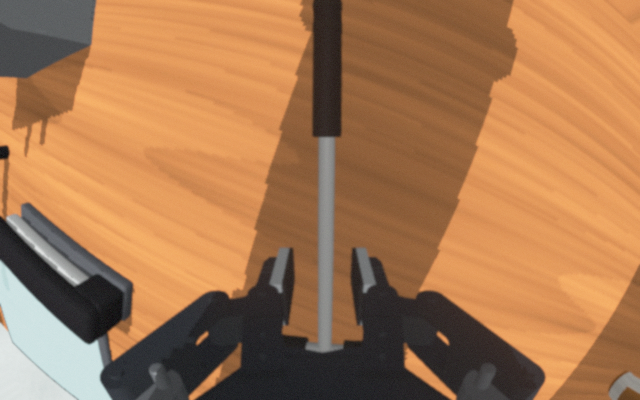

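Call:
step_arm(plan=[[-0.7,0,0,0,0,0],[-1,0,0,0,0,0],[-1,0,0,0,0,0],[-1,0,0,0,0,0]])

```text
t: 12.45
eef_pos: [0.604, -0.0034, 0.1552]
tool_rot: [0.668, -0.172, 0.721, 0.071]
contact_force: [-0.0, 0.1, -0.5]
gripper_width: 0.351
```

```bash
python3 st.py; python3 - <<'E'
from h import *
np.set_printoptions(precision=4,suppress=True)
o=bot.get_obs()
p,d=bot.read_camera("wrist"); cv2.imwrite("pics/w8.png",p[:,:,::-1]); np.save("pics/w8d.npy",d)
p,d=bot.read_camera("scene"); cv2.imwrite("pics/s8.png",p[:,:,::-1])
E
```

```text
12.45 [-0.2232  0.4728  0.0638  1.7665  0.1377  0.9815  1.6722] [ 0.604  -0.0034  0.1552] [-0.0478  0.1333 -0.4854] 0.35059735565130185
[[-0.0488 -0.3439  0.9377]
 [-0.153   0.9303  0.3333]
 [-0.987  -0.1272 -0.098 ]]
```

View pics/w8.png

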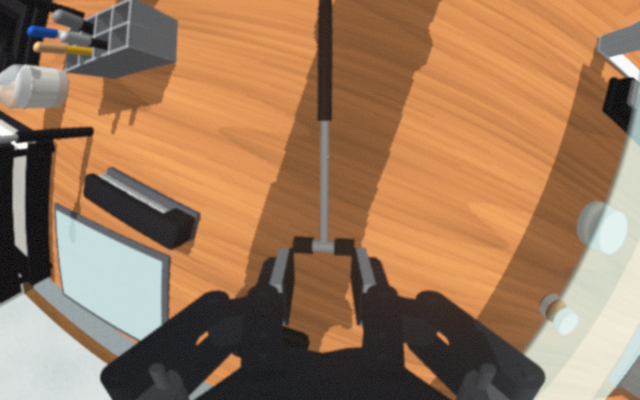

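View pics/s8.png

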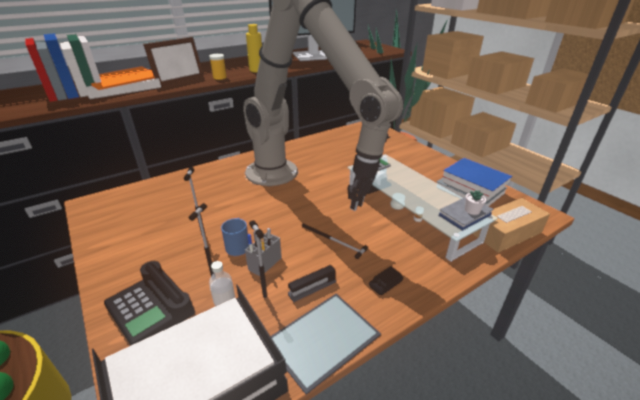

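```bash
python3 - <<'E'
from h import *
np.set_printoptions(precision=4,suppress=True)
o=bot.get_obs()
h=onz("wrist",323.5,246,.015,o); b=onz("wrist",325,121,.012,o); 
print(h,b,np.linalg.norm((h-b)[:2]))
print(onz("wrist",325.5,40,.012,o),onz("wrist",325.5,10,.012,o))
print(onz("scene",304,226,.007),onz("scene",361,250,.012))
u=(h-b)[:2]/np.linalg.norm((h-b)[:2]); print(u,np.degrees(np.arctan2(u[1],u[0])), "butt",h[:2]-.25*u,"grip50",h[:2]-.2*u)
E
```

```text
[ 0.6575 -0.003   0.015 ] [ 0.541 -0.045  0.012] 0.12390151033306883
[ 0.4655 -0.0723  0.012 ] [ 0.435  -0.0835  0.012 ]
[ 0.4313 -0.089   0.007 ] [ 0.6511 -0.002   0.012 ]
[0.9408 0.339 ] 19.813879092938265 butt [ 0.4223 -0.0877] grip50 [ 0.4694 -0.0708]
```

Call:
step_arm(plan=[[0,0,0,0,-0.0156,0.0203],[0,-0.11,-0.94,0,0,0],[0,-0.11,-0.94,0,0,0],[0,-0.11,-0.94,0,0,0],[0,-0.11,-0.94,0,0,0],[0,0,0,0.0294,0,0],[0,0,0,0.0294,0,0],[0,0,0,0.0294,0,0]])

```text
t: 13.55
eef_pos: [0.4683, -0.0716, 0.1535]
tool_rot: [0.703, 0.075, 0.703, -0.075]
contact_force: [0.4, 0.0, -0.1]
gripper_width: 0.35
```

Call:
step_arm(plan=[[0,0,0,0.0294,0,0],[0,0,0,0.0294,0,0],[0,0,0,0.0294,0,0],[0,0,0,0.0294,0,0],[0,0,0,0.0294,0,0],[0,0,0,0.0294,0,0],[0,0,0,0.0294,0,0],[0,0,0,0.0294,0,0]])

```text
t: 14.55
eef_pos: [0.4683, -0.0715, 0.1535]
tool_rot: [-0.469, -0.529, -0.469, 0.529]
contact_force: [0.5, -0.7, 0.4]
gripper_width: 0.349
```

Call:
step_arm(plan=[[0,0,0,0.0294,0,0],[0,0,0,0.0294,0,0],[0,0,0,0.0294,0,0],[0,0,0,0.0294,0,0],[0,0,0,0.0294,0,0],[0,0,0,0.0294,0,0]])

```text
t: 15.3
eef_pos: [0.4683, -0.0715, 0.1535]
tool_rot: [-0.121, -0.696, -0.12, 0.697]
contact_force: [0.0, 0.8, 0.3]
gripper_width: 0.345
```

```bash
python3 st.py; python3 - <<'E'
from h import *
p,d=bot.read_camera("wrist"); cv2.imwrite("pics/w9.png",p[:,:,::-1]); np.save("pics/w9d.npy",d)
E
```

```text
15.3 [-0.4943  0.2801  0.6075  2.1311 -0.2225  0.7919 -0.9755] [ 0.4683 -0.0715  0.1535] [0.0379 0.8135 0.2553] 0.3447714385049112
[[-0.001   0.3361 -0.9418]
 [-0.0007 -0.9418 -0.3361]
 [-1.      0.0003  0.0011]]
```

View pics/w9.png

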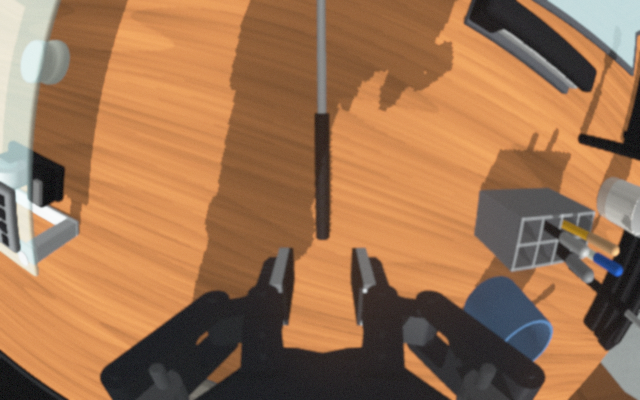

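```bash
python3 - <<'E'
from h import *
np.set_printoptions(precision=4,suppress=True)
o=bot.get_obs(); T=pose(o)
for uv in [(322.5,237),(322,114),(321,30)]:
    p=onz("wrist",*uv,.012,o); print(p,(np.linalg.inv(T)@np.r_[p,1])[:3])
E
```

```text
[ 0.4212 -0.0889  0.012 ] [0.1415 0.001  0.0501]
[ 0.5354 -0.0486  0.012 ] [ 0.1414  0.0005 -0.071 ]
[ 0.609 -0.022  0.012] [ 0.1413 -0.0003 -0.1493]
```

Call:
step_arm(plan=[[0.9,0,0,0,0,0],[0.9,0,0,0,0,0],[0.9,0,0,0,0,0],[0.6,0,0,0,0,0],[0.3,0,0,0,0,0],[0.1,0,0,0,0,0],[0,0,0,0,0,0]])

```text
t: 16.23
eef_pos: [0.4691, -0.0715, 0.0063]
tool_rot: [0.123, 0.696, 0.123, -0.696]
contact_force: [-1.0, -0.6, -0.4]
gripper_width: 0.346
```

Call:
step_arm(plan=[[0.08,0,0,0,0,0],[0,0,0,0,0,0]])

```text
t: 16.48
eef_pos: [0.469, -0.0713, 0.003]
tool_rot: [0.123, 0.696, 0.123, -0.696]
contact_force: [-0.5, 0.9, 0.5]
gripper_width: 0.355
```

Call:
step_arm(plan=[[0,0,0,0,0,0],[0,0,0,0,0,0],[0,0,0,0,0,0],[0,0,0,0,0,0]], fingers=1, force=100)

```text
t: 16.98
eef_pos: [0.4689, -0.0714, 0.0033]
tool_rot: [0.123, 0.696, 0.123, -0.696]
contact_force: [-0.9, -0.7, 6.9]
gripper_width: 0.112
```

Call:
step_arm(plan=[[-0.3,0,0,0,0,0],[-0.6,0,0,0,0,0],[-0.6,0,0,0,0,0],[0,0,0,0,0,0]])

```text
t: 17.48
eef_pos: [0.4699, -0.0714, 0.0644]
tool_rot: [0.123, 0.697, 0.123, -0.695]
contact_force: [0.5, 0.5, -1.8]
gripper_width: 0.118
```

```bash
python3 st.py; python3 - <<'E'
from h import *
p,d=bot.read_camera("wrist"); cv2.imwrite("pics/w10.png",p[:,:,::-1]); np.save("pics/w10d.npy",d)
p,d=bot.read_camera("scene"); cv2.imwrite("pics/s10.png",p[:,:,::-1])
E
```

```text
17.475 [-0.3951  0.4447  0.5098  2.1871 -0.3859  0.5919 -0.8248] [ 0.4699 -0.0714  0.0644] [ 0.5081  0.4724 -1.8448] 0.11791839346720714
[[ 0.0031  0.3421 -0.9397]
 [-0.0001 -0.9397 -0.3421]
 [-1.      0.0012 -0.0029]]
```

View pics/w10.png

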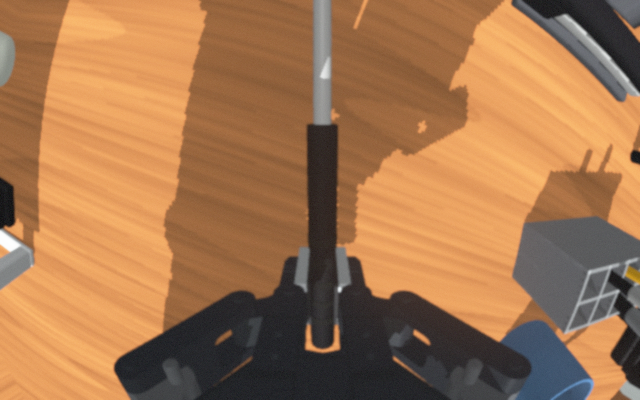

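View pics/s10.png

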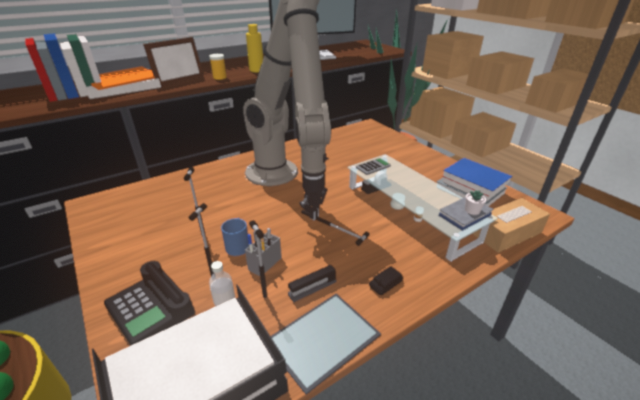

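```bash
python3 - <<'E'
from h import *
np.set_printoptions(precision=4,suppress=True)
o=bot.get_obs(); T=pose(o); d=np.load("pics/w10d.npy")
for v in [5,20,40,60,80,100,115,135,160,190,220,240]:
    u=321; dd=d[v,u-3:u+4].min(); idx=[k for k in range(u-25,u+26) if abs(d[v,k]-dd)<.012]; uc=np.mean(idx)
    p=depthpt("wrist",uc,v,d[v,int(uc)],o); t=(np.linalg.inv(T)@np.r_[p,1])[:3]
    print(v,uc,len(idx),p,t)
a=cv2.imread("pics/s10.png")[190:260,290:390]; cv2.imwrite("pics/c6.png",cv2.resize(a,None,fx=7,fy=7,interpolation=cv2.INTER_CUBIC))
u=-T[:3,2]
for dz in (0,.01,.02): print(proj("scene",T[:3,3]+np.array([0,0,.005])+u*.2-[0,0,dz]))
E
```

```text
5 321.5 18 [ 0.5863 -0.0287  0.0701] [-0.0074  0.0004 -0.1251]
20 321.5 18 [ 0.5794 -0.0312  0.0708] [-0.008   0.0004 -0.1178]
40 322.0 19 [ 0.571  -0.0345  0.0701] [-0.0073  0.0006 -0.1087]
60 322.5 18 [ 0.5625 -0.0378  0.0703] [-0.0076  0.0008 -0.0997]
80 322.0 19 [ 0.5541 -0.0406  0.0719] [-0.0091  0.0006 -0.0907]
100 321.5 18 [ 0.5459 -0.0434  0.0696] [-0.0069  0.0004 -0.0821]
115 321.5 18 [ 0.5398 -0.0456  0.0716] [-0.0089  0.0004 -0.0756]
135 322.0 31 [ 0.5319 -0.0487  0.0732] [-0.0105  0.0006 -0.0671]
160 321.5 30 [ 0.5216 -0.0522  0.0738] [-0.011   0.0004 -0.0563]
190 322.0 29 [ 0.5089 -0.0571  0.0731] [-0.0103  0.0006 -0.0426]
220 322.0 29 [ 0.4957 -0.0619  0.0739] [-0.0111  0.0005 -0.0286]
240 322.0 29 [ 0.4859 -0.0654  0.0732] [-0.0104  0.0005 -0.0182]
[363.0199 238.085 ]
[362.8094 240.4519]
[362.6009 242.796 ]
```

View pics/c6.png

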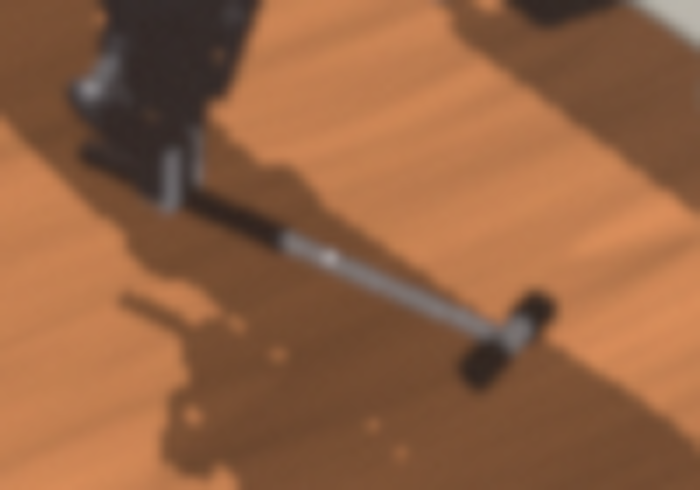

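Call:
step_arm(plan=[[0,0,0,-0.0278,0,0],[0,0,0,-0.0278,0,0],[0,0,0,-0.0278,0,0],[0,0,0,-0.0278,0,0],[0,0,0,-0.0278,0,0],[0,0,0,-0.0278,0,0],[0,0,0,-0.0278,0,0]])

```text
t: 18.45
eef_pos: [0.4679, -0.0713, 0.0618]
tool_rot: [0.501, 0.498, 0.502, -0.499]
contact_force: [-0.1, 0.2, -1.1]
gripper_width: 0.109
```

Call:
step_arm(plan=[[0,0.9,-0.18,0,0,0],[0,0.9,-0.18,0,0,0],[0,0.9,-0.18,0,0,0],[0,0.9,-0.18,0,0,0],[0,0.9,-0.18,0,0,0],[0,0.75,-0.1,0,0,0],[0,0,0,0,0,0]])

```text
t: 19.32
eef_pos: [0.6798, -0.0303, 0.061]
tool_rot: [0.5, 0.499, 0.501, -0.5]
contact_force: [-1.5, -0.6, -1.4]
gripper_width: 0.116
```

```bash
python3 st.py; python3 - <<'E'
from h import *
for n in("wrist","scene","top"):
    p,d=bot.read_camera(n); cv2.imwrite(f"pics/{n}11.png",p[:,:,::-1]); np.save(f"pics/{n}11d.npy",d)
E
```

```text
19.325 [-0.171   0.6734  0.1793  1.6727 -0.1543  0.81    0.0788] [ 0.6798 -0.0303  0.061 ] [-1.4818 -0.5712 -1.3637] 0.11552742479042441
[[-0.0007  1.      0.0022]
 [ 0.      0.0022 -1.    ]
 [-1.     -0.0007 -0.    ]]
```

View pics/wrist11.png

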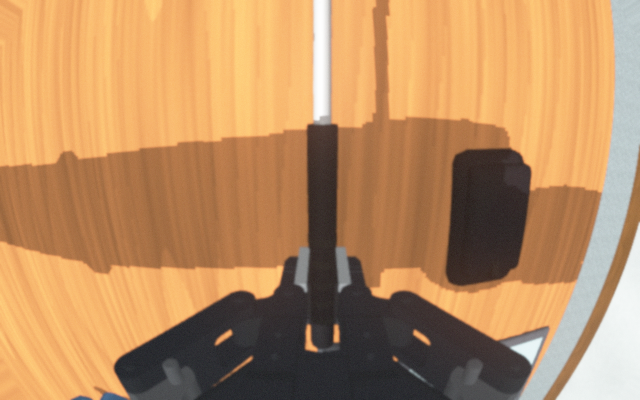

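View pics/scene11.png

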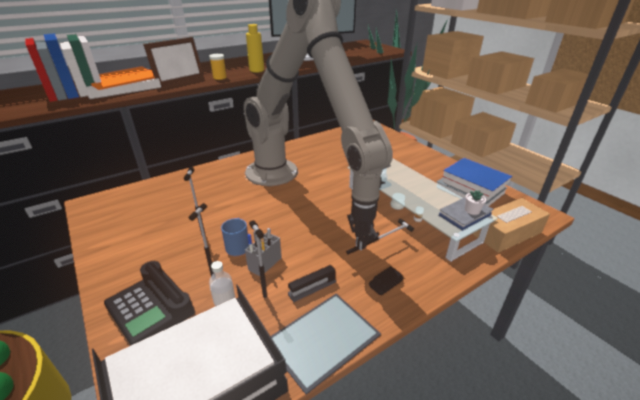

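View pics/top11.png

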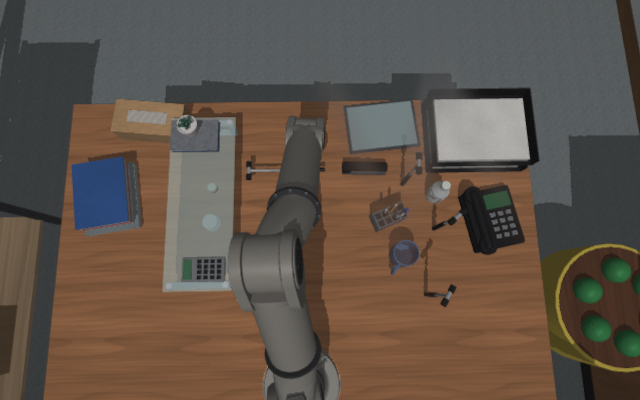

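```bash
python3 - <<'E'
from h import *
np.set_printoptions(precision=4,suppress=True)
a=cv2.imread("pics/top11.png"); b=cv2.imread("pics/scene11.png")
cv2.imwrite("pics/c7.png",cv2.resize(a[150:230,190:290],None,fx=7,fy=7,interpolation=cv2.INTER_CUBIC))
cv2.imwrite("pics/c8.png",cv2.resize(b[180:260,360:470],None,fx=7,fy=7,interpolation=cv2.INTER_CUBIC))
print(proj("top",[.6798,.1697,.063]),proj("scene",[.6798,.1697,.063]),proj("top",[.622,.286,.055]),proj("scene",[.622,.286,.055]))
E
```

```text
[247.7154 169.2696] [406.5822 224.6534] [212.3298 187.445 ] [417.8922 207.4403]
```

View pics/c7.png

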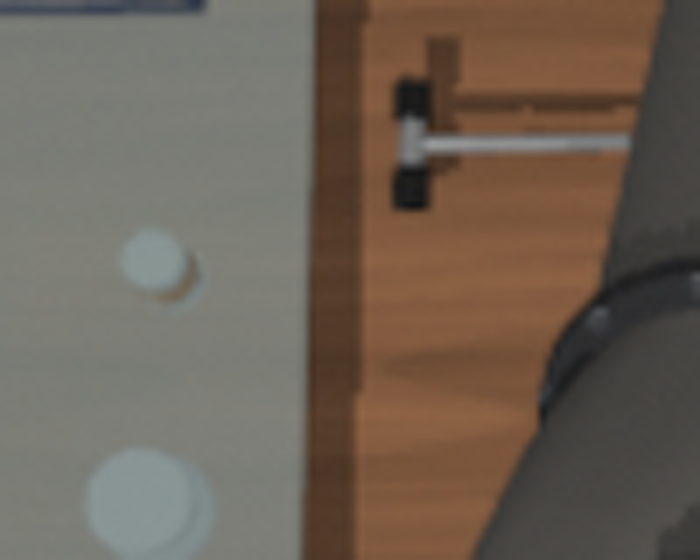

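View pics/c8.png

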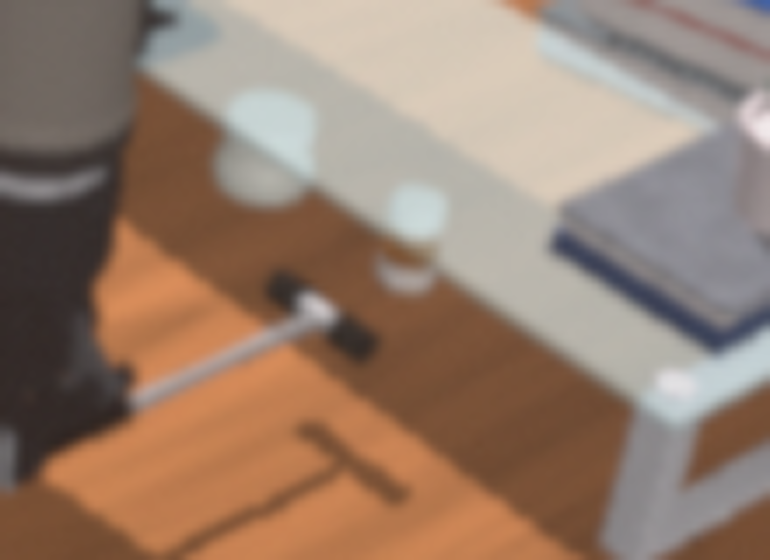

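```bash
python3 - <<'E'
from h import *
np.set_printoptions(precision=4,suppress=True)
print("head",tri(ray("top",248.7,170.6),ray("scene",405.4,224.3)), onz("top",248.7,170.6,.063),onz("scene",405.4,224.3,.063))
print("cap",tri(ray("top",212.1,187.0),ray("scene",420,208.5)), onz("top",212.1,187,.055),onz("scene",420,208.5,.055))
print("bottle base scene (lowest front pt)",onz("scene",360+408/7,180+291/7,0))
for y in(205,340,480): print("edge",onz("top",190+(318-(y-5)*15/555)/7,150+y/7,.1))
print("edge scene", onz("scene",360+450/7,180+285/7,.092),onz("scene",360+300/7,180+175/7,.092))
E
```

```text
head (array([0.6758, 0.167 , 0.0629]), np.float64(0.0015690655427399885)) [0.6752 0.1664 0.063 ] [0.6761 0.1677 0.063 ]
cap (array([0.6263, 0.29  , 0.0505]), np.float64(0.004976193553786566)) [0.6235 0.2868 0.055 ] [0.631  0.2875 0.055 ]
bottle base scene (lowest front pt) [0.6372 0.2842 0.    ]
edge [0.6369 0.2046 0.1   ]
edge [0.574  0.2049 0.1   ]
edge [0.51   0.2052 0.1   ]
edge scene [0.7217 0.2043 0.092 ] [0.6158 0.2094 0.092 ]
```

Call:
step_arm(plan=[[0.5,0.15,0,0,0,0],[0.5,0,0,0,0,0],[0,0,-0.5,0,0,0],[0,0,-0.5,0,0,0],[0,0,-0.5,0,0,0],[0,0,0,0,0,0]])

```text
t: 20.23
eef_pos: [0.685, 0.0334, 0.0232]
tool_rot: [0.501, 0.499, 0.502, -0.498]
contact_force: [0.2, 0.9, -0.9]
gripper_width: 0.111
```

```bash
python3 st.py; cat > vt.py <<'E'
from h import *
import sys
n=sys.argv[1]
a=bot.read_camera("top")[0][:,:,::-1]; b=bot.read_camera("scene")[0][:,:,::-1]
A=cv2.resize(a[140:230,185:285],None,fx=4,fy=4,interpolation=cv2.INTER_CUBIC)
B=cv2.resize(b[180:270,360:460],None,fx=4,fy=4,interpolation=cv2.INTER_CUBIC)
cv2.imwrite(f"pics/v{n}.png",np.hstack([A,B]))
E
python3 vt.py 1
```

```text
20.225 [-0.2552  0.7296  0.1696  1.6715 -0.1675  0.7537  0.0004] [0.685  0.0334 0.0232] [ 0.1756  0.9085 -0.9436] 0.11124110149677316
[[ 0.0008  1.      0.006 ]
 [ 0.0017  0.006  -1.    ]
 [-1.      0.0008 -0.0017]]
```

View pics/v1.png

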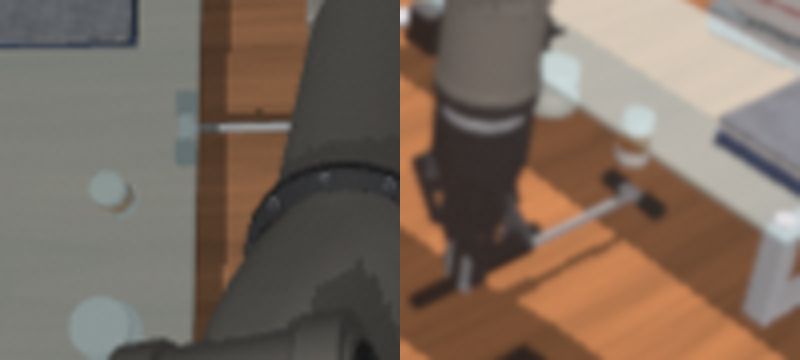

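```bash
python3 - <<'E'
from h import *
np.set_printoptions(precision=4,suppress=True)
f=lambda x,y:(185+x/4,140+y/4)
print(onz("top",*f(187,128),.025), "lower end",onz("top",*f(187,166),.025),"upper",onz("top",*f(187,90),.025),"cap",onz("top",*f(107,189),.055),"cap upper",onz("top",*f(107,171),.055))
E
```

```text
[0.6818 0.2297 0.025 ] lower end [0.6487 0.2289 0.025 ] upper [0.7152 0.2305 0.025 ] cap [0.6227 0.2879 0.055 ] cap upper [0.6379 0.2884 0.055 ]
```

Call:
step_arm(plan=[[0,0,-0.5,0,0,0],[0,0,-0.5,0,0,0],[0,0,-0.5,0,0,0],[0,0,-0.5,0,0,0],[0,0,-0.4,0,0,0],[0,0,0,0,0,0]])

```text
t: 21.08
eef_pos: [0.6843, 0.1275, 0.0225]
tool_rot: [0.501, 0.499, 0.501, -0.499]
contact_force: [-0.5, -0.5, -2.3]
gripper_width: 0.115
```

```bash
python3 st.py; python3 vt.py 2
```

```text
21.075 [-0.3928  0.7448  0.1762  1.6433 -0.1727  0.769  -0.1339] [0.6843 0.1275 0.0225] [-0.5098 -0.4678 -2.3201] 0.11464089181979094
[[-0.0004  1.      0.004 ]
 [ 0.0006  0.004  -1.    ]
 [-1.     -0.0004 -0.0006]]
```

View pics/v2.png

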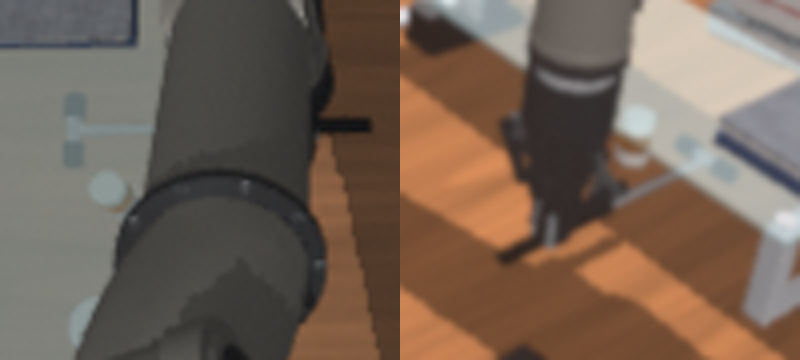

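```bash
python3 - <<'E'
from h import *
f=lambda x,y:(185+x/4,140+y/4)
print(onz("top",*f(75,130),.025),onz("top",*f(84,165),.025),onz("top",*f(66,165),.025),onz("top",*f(75,167),.025),onz("top",*f(107,189),.055))
E
```

```text
[0.68153175 0.32404923 0.025     ] [0.65093555 0.31539767 0.025     ] [0.65117482 0.33048928 0.025     ] [0.64932135 0.3228811  0.025     ] [0.62268848 0.28791964 0.055     ]
```

Call:
step_arm(plan=[[0,0,-0.1,0,0,0],[0,-0.4,0,0,0,0],[0,-0.42,0,0,0,0],[0,0,0,0,0,0]])

```text
t: 21.68
eef_pos: [0.6508, 0.1282, 0.0225]
tool_rot: [-0.5, -0.499, -0.5, 0.5]
contact_force: [-0.4, 0.1, -1.4]
gripper_width: 0.117
```

```bash
python3 st.py; python3 vt.py 3
```

```text
21.675 [-0.4124  0.7036  0.1759  1.7296 -0.1712  0.7249 -0.1484] [0.6508 0.1282 0.0225] [-0.4149  0.1055 -1.4338] 0.11671817407772256
[[-0.0014  1.      0.0004]
 [-0.0007  0.0004 -1.    ]
 [-1.     -0.0014  0.0007]]
```

View pics/v3.png

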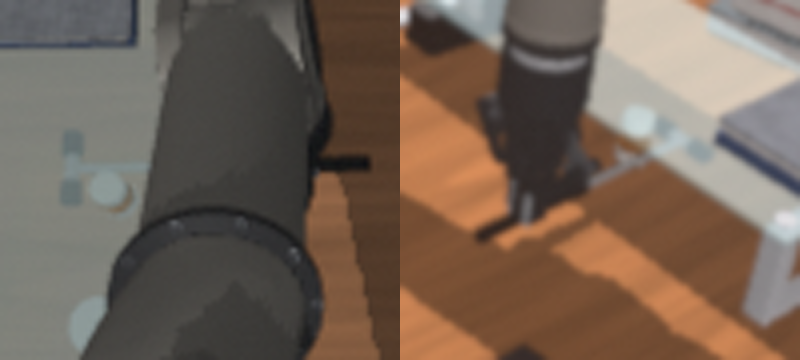

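Call:
step_arm(plan=[[0,0,0.15,0,0,0],[0,0,0.15,0,0,0],[0,0,0.2,0,0,0],[0,0,0.25,0,0,0],[0,0,0.25,0,0,0],[0,0,0.25,0,0,0],[0,0,0.25,0,0,0],[0,0,0.15,0,0,0]])

```text
t: 22.78
eef_pos: [0.6518, 0.0617, 0.0226]
tool_rot: [-0.5, -0.5, -0.5, 0.5]
contact_force: [-1.0, 0.5, 0.0]
gripper_width: 0.116
```

```bash
python3 st.py; python3 vt.py 4
```

```text
22.775 [-0.3122  0.692   0.172   1.7529 -0.1671  0.7114 -0.0519] [0.6518 0.0617 0.0226] [-1.033   0.5486  0.0008] 0.1162088109076082
[[-0.0003  1.      0.0002]
 [-0.0007  0.0002 -1.    ]
 [-1.     -0.0003  0.0007]]
```

View pics/v4.png

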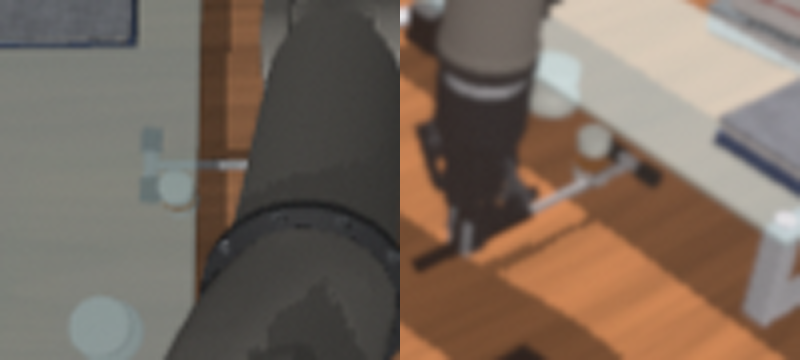

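Call:
step_arm(plan=[[0,0,0.15,0,0,0],[0,0,0.25,0,0,0],[0,0,0.25,0,0,0],[0,0,0.25,0,0,0],[0,0,0.25,0,0,0],[0,0,0.25,0,0,0],[0,0,0.15,0,0,0]])

```text
t: 23.75
eef_pos: [0.6518, -0.0003, 0.0227]
tool_rot: [-0.5, -0.5, -0.5, 0.5]
contact_force: [0.2, 1.1, -0.2]
gripper_width: 0.113
```

Call:
step_arm(plan=[[0,0,0.15,0,0,0],[0,0,0.25,0,0,0],[0,0,0.25,0,0,0],[0,0,0.2,0,0,0],[0,0,0.1,0,0,0],[0,0,0.05,0,0,0]])

```text
t: 24.5
eef_pos: [0.6519, -0.0394, 0.0226]
tool_rot: [0.5, 0.5, 0.5, -0.5]
contact_force: [-0.3, 0.5, -0.3]
gripper_width: 0.114
```

```bash
python3 st.py; python3 vt.py 5
```

```text
24.5 [-0.1534  0.6895  0.1659  1.7568 -0.1616  0.7088  0.0991] [ 0.6519 -0.0394  0.0226] [-0.2528  0.4733 -0.3082] 0.1138266971014059
[[-0.0003  1.      0.0008]
 [-0.0003  0.0008 -1.    ]
 [-1.     -0.0003  0.0003]]
```

View pics/v5.png

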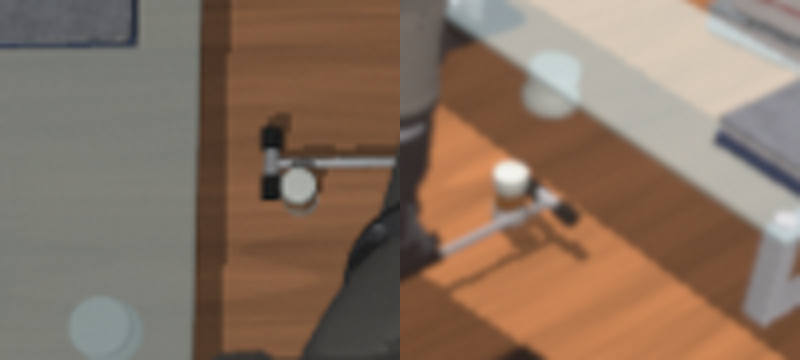

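Call:
step_arm(plan=[[0,0,-0.1,0,0,0],[0,0.15,-0.05,0,0,0],[0,0.4,0,0,0,0],[0,0.45,0,0,0,0],[0.2,0,0,0,0,0],[0.15,0,0,0,0,0],[0.06,0,0,0,0,0],[0,0,0,0,0,0]])

```text
t: 25.6
eef_pos: [0.6912, -0.0333, 0.0059]
tool_rot: [0.5, 0.499, 0.5, -0.5]
contact_force: [-0.8, 0.2, -1.2]
gripper_width: 0.117
```

```bash
python3 st.py; python3 vt.py 6
```

```text
25.6 [-0.1541  0.7618  0.1644  1.6563 -0.1679  0.7386  0.0911] [ 0.6912 -0.0333  0.0059] [-0.7691  0.1931 -1.1969] 0.11685167295286539
[[-0.0013  1.      0.0009]
 [-0.0005  0.0009 -1.    ]
 [-1.     -0.0013  0.0005]]
```

View pics/v6.png

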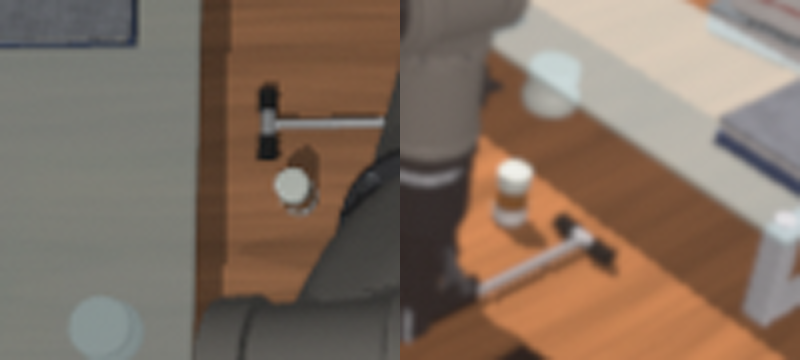

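Call:
step_arm(plan=[[0.04,0,0,0,0,0],[0,0,0,0,0,0]])

```text
t: 25.95
eef_pos: [0.6919, -0.0332, 0.0047]
tool_rot: [0.5, 0.5, 0.5, -0.5]
contact_force: [0.2, 0.5, -0.3]
gripper_width: 0.112
```

Call:
step_arm(plan=[[0,0,0,0,0,0],[0,0,0,0,0,0],[0,0,0,0,0,0],[0,0,0,0,0,0]], fingers=0.3)

```text
t: 26.45
eef_pos: [0.6919, -0.0332, 0.0047]
tool_rot: [0.5, 0.5, 0.5, -0.5]
contact_force: [-0.9, -0.3, -0.6]
gripper_width: 0.351
```

Call:
step_arm(plan=[[-0.3,0,0,0,0,0],[-0.6,0,0,0,0,0],[-1,0,0,0,0,0],[-1,0,0,0,0,0],[-1,0,0.5,0,0,0],[-1,0,1,0,0,0],[0,0,1,0,0,0],[0,0,0,0,0,0]])

```text
t: 27.45
eef_pos: [0.6914, -0.139, 0.2026]
tool_rot: [-0.5, -0.501, -0.497, 0.502]
contact_force: [0.5, 0.8, -0.2]
gripper_width: 0.352
```

```bash
python3 st.py; python3 - <<'E'
from h import *
np.set_printoptions(precision=4,suppress=True)
for n in("wrist","scene","top"):
    p,d=bot.read_camera(n); cv2.imwrite(f"pics/{n}12.png",p[:,:,::-1])
E
```

```text
27.45 [-0.0458  0.5574  0.2306  1.5161 -0.1336  1.0817  0.2078] [ 0.6914 -0.139   0.2026] [ 0.4867  0.8414 -0.2075] 0.35230695307560234
[[ 0.0016  1.     -0.0059]
 [-0.0036 -0.0059 -1.    ]
 [-1.      0.0016  0.0036]]
```

View pics/wrist12.png

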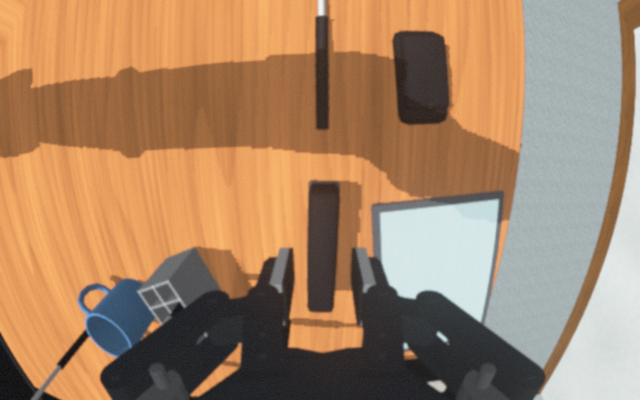

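View pics/top12.png

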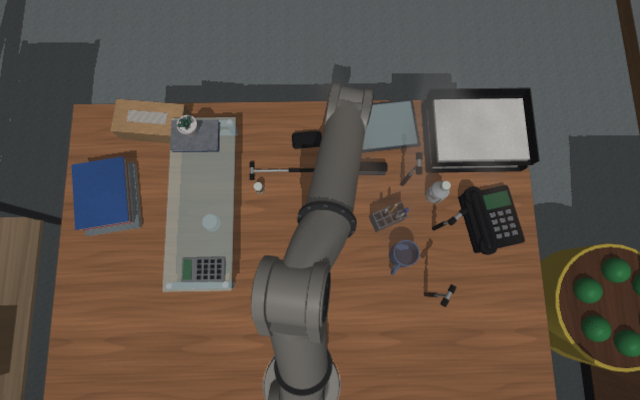

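View pics/scene12.png

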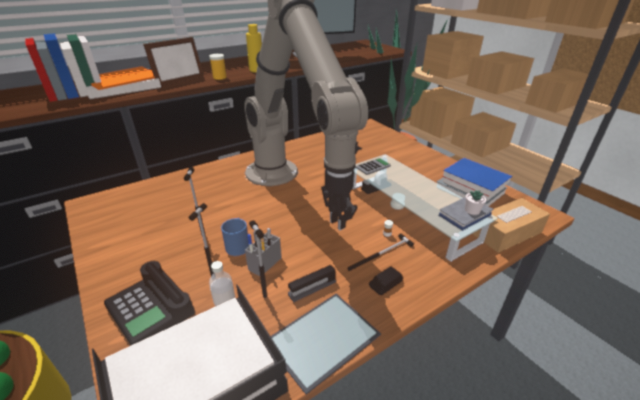

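```bash
python3 - <<'E'
from h import *
np.set_printoptions(precision=4,suppress=True)
print("bottle",onz("top",258,187,.055),onz("scene",388.5,222,.055),"head",onz("top",252,170.5,.012),"jar",onz("top",211,222.5,.045))
print(bot.hand_in())
E
```

```text
bottle [0.6211 0.1363 0.055 ] [0.6273 0.1362 0.055 ] head [0.6896 0.1634 0.012 ] jar [0.5072 0.289  0.045 ]
the job is handed in; nothing more can be done
None
```

The bottle is out from under the riser and standing on the desk, and I have handed the job in. The clock read 27.45 s at the last move, against the limit of 53 s.

- **Choosing the hammer:** Four things looked like it. I took the one standing in the organiser, which was also the one farthest to the robot's left.
- **What I did:** I lifted the hammer out by its shaft, laid it on the open desk and let go. I took it up again by the handle, about 50 mm from the butt, with the head pointing at the riser. I passed the head in on the side away from the jar, drew the bottle out, then laid the hammer down in front of the riser, let go and backed off.

**Last checks, from the camera images:**
- **Bottle:** It stands upright with its axis at y = 0.136 m in both the top and scene views. The riser's front edge is at about 0.205 m, so the bottle's near side is about 5 cm clear of it. The two views disagree by 6 mm on its x position, 0.621 against 0.627 m.
- **Hammer:** It lies flat with its head at about (0.69, 0.16) m, in front of the edge and untouched by the gripper.
- **Other things:** The jar measures within about 2 mm of where it started, which is within the measuring error. Nothing else looks moved in the pictures, but I did not measure the rest.
- **Forces:** The highest wrist force reading was about 7 N, while closing on the handle.

On letting go the first time, the hammer dropped about 1 cm onto the desk, because the fingertips could not go lower. It settled flat.

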